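# Gauge a clamp knob and sort it

## Robot

A 7-joint arm with a two-finger parallel gripper is mounted at the origin on the work surface. World frame = base frame: x ahead of the robot, y to its left, z up, the work surface at z = 0. Lengths are in m, angles in rad, forces in N, time in s.
With the tool pointing down it reaches from about 0.425 to 0.825 m from the base axis. Payload 3.6 kg.
Tool frame: the origin (TCP) lies midway between the tips of the shut fingers; the grasp point (between the pads) lies arm.hold_point_z behind it (arm.hold_point_z is the distance from the TCP to the grasp point, in m); z points along the fingers, y is the line along which they close (so a half turn about z gives the same grasp; the last joint's range is limited). The gripper opens to 85 mm and grips with 20 to 120 N. Pads are 22 mm wide; open, the fingers measure 114 mm over their backs; the gripper's body (76 mm by 85 mm) begins 54 mm behind the grasp point. The pads swing forward as they close: fully open they stand 13 mm farther back than shut.
Start: joints at [1.254, 0.615, -0.013, 1.423, 0.008, 1.103, -0.04], TCP at [0.186, -0.623, 0.231] pointing down, gripper open.
Joint ranges: [-3.12, 3.12], [-0.3, 2.06], [-1.34, 1.32], [0.26, 2.42], [-1.36, 4.5], [0.01, 1.98], [-2.84, 2.84]. Speed limits (rad/s): [2.79, 2.79, 3.14, 3.14, 3.14, 3.14, 3.14].

## Interface

Orientations are given as a unit quaternion [x, y, z, w].
In Python, from plant import arm, vision gives the robot as it stands.
- The arm moves only by the shell command python3 -m creep 'ROWS' [FORCE]. ROWS is JSON, a list of rows, each a list of 3 entries, a list of its own where there are three numbers: the shift along the tool's x, y, z in cm, then the turn about the tool's z in rad, then the opening, from 0 (shut) to 1 (fully open). In form: [[[tx, ty, tz], yaw, grip], ...]. A call has 1 to 8 rows; each row is the pose to reach, as a shift and turn from the pose commanded when the call began, along the tool's axes at that moment; what a row does not reach only later rows make up. A row lasts 1/8 s, in which the tool goes at most 62.5 mm and 10.7 degrees, less where a joint would pass 70% of its speed; a pose out of reach is approached as far as the arm can. A call with a gripper value outside its range is refused whole. The fingers move at their own pace and stop on an object; FORCE is the grip in N (left out, the last holds). Time passes only in rows, so rows that repeat a pose let the fingers close. It gives the time, the measured TCP pose, the force, the opening and the grip force at its end, in the units of the state.
- arm.get_obs(): the state, without advancing time (a new reading comes with each control period).
- vision.capture(name): name is "side" or "top"; returns (picture, depth): 480x640x3 uint8, red, green, blue; 480x640 float32, m along the optical axis (not along the pixel's ray), 0 where there is no reading.
- vision.camera_model(name): a dict with "vertical_fov" (degrees; the focal length in pixels is half the picture's height over the tangent of half this angle, whatever the lens; pixels are square), "cx", "cy" (the principal point, pixels), "world_from_camera" (4x4, takes a point from camera to world coordinates). Camera axes: x right, y down, z forward; pixel columns grow to the right and rows downward; lengths in m; the calibration is good to about 2 mm. A picture is of the moment at which its call begins. camera_model takes no time and is no camera call.
- arm.close_job(): hands the job in; it is judged then, once.
The state is a dict: "clock": time; "joint_positions": joint angles; "dq": joint speeds; "joint_efforts": joint torques, N m; "eef_pos": TCP position; "ee_rot": TCP orientation; "ft_force": force on the tool from outside, world axes, zero at the start; "wrist_torque": the same for the moment, N m; "opening": finger opening in m; "grip_force": force on a finger pad.
Only numpy, scipy, OpenCV 4.12 (cv2) and the standard library are available. Lean on these libraries where they do the work, as an engineer would, in place of code of your own. Each camera call takes 0.05 s, during which the arm holds its last target. There are 200 camera calls.

## Task

Take the clamp knob that stands on the square cork mat, stand it on the threaded gauge and screw it down clockwise until it stops. If it turns fully home (its bar over the two white marks and its rim down on the shoulder) it is good: unscrew it and set it upright in the square tray; if it stops short, unscrew it and set it upright in the round dish. Set it down rather than drop it, and leave the knob on the black disc and the bottle, beaker and specimen mount alone.

Things in the scene. Friction and masses are not known exactly. Their poses are not given: they have to be found in the camera images.
- knob_a: clamp knob, 0.3 kg: aluminium cap 66 mm across, 48 mm tall, open below (53 mm bore, thread inside); on its closed top a black bar 130 long, 14 thick, 24 tall (48 to 72 mm above the rim). Same after half a turn. Origin: centre of the lower rim; x along the bar, z up. Starts upright on the mat or the disc (they swap); the two knobs look alike and which one is good is not told
- knob_b: clamp knob, 0.3 kg: aluminium cap 66 mm across, 48 mm tall, open below (53 mm bore, thread inside); on its closed top a black bar 130 long, 14 thick, 24 tall (48 to 72 mm above the rim). Same after half a turn. Origin: centre of the lower rim; x along the bar, z up. Starts upright on the mat or the disc (they swap); the two knobs look alike and which one is good is not told
- gauge: fixed thread gauge: dark base 150 x 90 x 22 mm (long side its x) with a white mark at each end of x, and a stud, 50 mm over the thread. Origin: on the stud's axis at table height; z up. Right-hand two-start thread, 20 mm rise per turn, play 1.5 mm sideways, 2 mm up and down, oiled. The knob stays where left; pushed at the bar's end it turns with 2 to 4 N down, 4 to 10 N undoing
- gauge_shoulder (a point): centre of the round shoulder's top (72 mm across, 30 mm above the table). A good knob meets a firm stop when home: bar along the gauge's x, rim about 1 mm above the shoulder. A bad one meets a firm stop about 60 degrees (1.1 rad) earlier, rim about 4.7 mm above the shoulder
- gauge_tip (a point): tip of the stud, 74 mm above the table. Put the knob on with its bar 115 to 150 degrees anticlockwise from above (of the home direction; either end counts): it rests loose on the thread, at 130 degrees with its rim 8 mm above the shoulder, and lifts straight off. Turned clockwise below about 107 degrees, the thread holds it down
- mat: square cork mat 110 x 110 x 10 mm, fixed; origin: centre of its underside, on the table. The knob to be tried stands on it
- disc: round black disc, 120 mm across, 10 mm thick, fixed; origin: centre of its underside. The other knob stands on it and is left alone
- tray: square white tray for good knobs, 125 x 125 mm outside, 24 mm high, walls and floor 4 mm; fixed. Origin: centre of its underside, on the table
- dish: round white dish for knobs that stop short, 132 mm across the rim, 24 mm high, walls 4 mm, floor about 5 mm above the table; fixed. Origin: centre of its underside, on the table
- bottle: bystander: white plastic jar 64 mm across, 130 mm tall; origin: centre of its underside
- beaker: bystander: glass beaker 72 mm across, 100 mm tall; origin: centre of its underside
- mount: bystander: black specimen mount, 40 mm across, 22 mm tall, with a steel face; origin: centre of its underside
Mind the look-alikes: they are no part of the job. Leave any turquoise look-alike of the knob_a alone. What is shaped like the tray but blue is not meant.

How it is judged:
On the way:
1. the knob is screwed onto the gauge to its stop: a good one has its rim within 3 mm of the shoulder and bar within 12 degrees of the marks, a bad one is within 10 degrees of its stop (((z of knob_a in the frame of gauge below 0.033 m and horizontal distance between knob_a and gauge below 0.006 m and angle between knob_a's own z axis and vertical below 0.12 rad and angle between the x axis of knob_a and the x axis of gauge, either way round below 0.21 rad) or (z of knob_b in the frame of gauge below 0.0365 m and horizontal distance between knob_b and gauge below 0.006 m and angle between knob_b's own z axis and vertical below 0.12 rad and angle between the x axis of knob_b and the x axis of gauge, either way round below 1.27 rad))), for 0.2 s.
At the end, for the whole second after the job is handed in: the tried knob stands upright (within 8 degrees) and at rest on the floor of its container, good in the square tray (centre within 35 mm of the tray's), stopping short in the round dish (within 40 mm); the other knob is within 20 mm of where it was (((horizontal distance between knob_a and tray below 0.035 m and z of knob_a in the frame of tray below 0.01 m and angle between knob_a's own z axis and vertical below 0.15 rad and linear speed of knob_a below 0.02 m/s and distance of knob_b from where it was at the start of the episode below 0.02 m) or (horizontal distance between knob_b and dish below 0.04 m and z of knob_b in the frame of dish below 0.01 m and angle between knob_b's own z axis and vertical below 0.15 rad and linear speed of knob_b below 0.02 m/s and distance of knob_a from where it was at the start of the episode below 0.02 m))); the robot touches nothing.
It fails at once if the knob on the black disc is moved by more than 20 mm ((horizontal distance between knob_a and disc below 0.07 m and distance of knob_a from where it was at the start of the episode above 0.02 m) or (horizontal distance between knob_b and disc below 0.07 m and distance of knob_b from where it was at the start of the episode above 0.02 m)).
It fails at once if a bystander (bottle, beaker, mount) is moved by more than 20 mm (distance of any of bottle, beaker, mount from where it was at the start of the episode above 0.02 m).
It fails at once if a knob falls freely, faster than 0.8 m/s (about 35 mm of drop) ((linear speed of knob_a above 0.8 m/s and contact force between knob_a and anything else below 0.2 N) or (linear speed of knob_b above 0.8 m/s and contact force between knob_b and anything else below 0.2 N)).
It also fails if it takes over 69 s, if anything falls off the work surface, if the arm or the gripper's body presses on something with over 40 N, if the wrist force passes 120 N, or if a joint passes its speed limit or range.

## Working session

There is one attempt and no reset: what is moved stays moved. The work goes in short steps, Python scripts to look and compute and a shell command to move; the robot and the scene stay as the last step left them, time stands still between calls to the robot, and variables do not carry over. Pictures are saved under pics/ and viewed, at most 10 in all, crops included, and the job is handed in when it is done.

```bash
ls; mkdir -p pics
cat > h.py <<'E'
import numpy as np, cv2
from plant import arm, vision
def cap(n):
    p,d=vision.capture(n); np.savez(f'/tmp/{n}.npz',p=p,d=d); return p,d
def px(n,u,v,d=None,z=None):
    m=vision.camera_model(n); f=240/np.tan(np.radians(m['vertical_fov'])/2); T=np.array(m['world_from_camera'])
    r=np.array([(u-m['cx'])/f,(v-m['cy'])/f,1.])
    if z is not None:
        R=T[:3,:3]@r; return T[:3,3]+R*(z-T[2,3])/R[2]
    return T[:3,:3]@(r*d)+T[:3,3]
E
python3 - <<'E'
from h import *
for n in ['top','side']:
    p,d=cap(n); cv2.imwrite(f'pics/{n}0.png',p[:,:,::-1]); m=vision.camera_model(n); print(m)
o=arm.get_obs(); print(o, arm.hold_point_z)
E
```

```text
pics
{'vertical_fov': 43.39002247616139, 'cx': 324.52879528124726, 'cy': 237.5404099804969, 'world_from_camera': array([[ 0.00948436, -0.99665924,  0.08111969,  0.47289253],
       [-0.99988554, -0.01040878, -0.01098043,  0.02188914],
       [ 0.0117881 , -0.08100626, -0.99664388,  1.36220158],
       [ 0.        ,  0.        ,  0.        ,  1.        ]])}
{'vertical_fov': 50.62189504023119, 'cx': 321.8338818552159, 'cy': 236.85402383677507, 'world_from_camera': array([[-0.95768739, -0.15759692,  0.24082789,  0.30698007],
       [-0.28775717,  0.54040741, -0.79066785,  0.83190311],
       [-0.00553836, -0.82651258, -0.562891  ,  0.69007878],
       [ 0.        ,  0.        ,  0.        ,  1.        ]])}
{'clock': 0.1, 'joint_positions': array([ 1.25349891,  0.61585677, -0.0126446 ,  1.42472077,  0.00809386,
        1.10340076, -0.04041073]), 'dq': array([ 0.00128991, -0.00034533,  0.00163904, -0.00265168, -0.0008122 ,
       -0.00220109,  0.0023427 ]), 'joint_efforts': array([ 1.44199075e-03, -4.70378137e+01,  2.60415059e-01, -1.71569037e+01,
        1.01142435e-02,  5.86043549e-03, -7.79770488e-06]), 'eef_pos': array([ 0.18619865, -0.62205138,  0.23023758]), 'ee_rot': array([ 9.89442123e-01,  1.44923847e-01, -1.72960882e-04, -1.15513718e-03]), 'ft_force': array([-0.31052876,  0.50170934, -0.04877881]), 'wrist_torque': array([-0.00678201,  0.03065939,  0.00834539]), 'grip_force': 0.0, 'opening': 0.0853634397359553} 0.0187
```

View pics/top0.png

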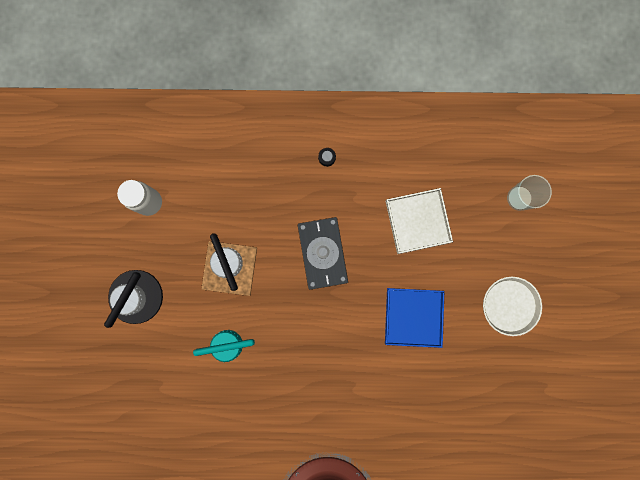

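View pics/side0.png

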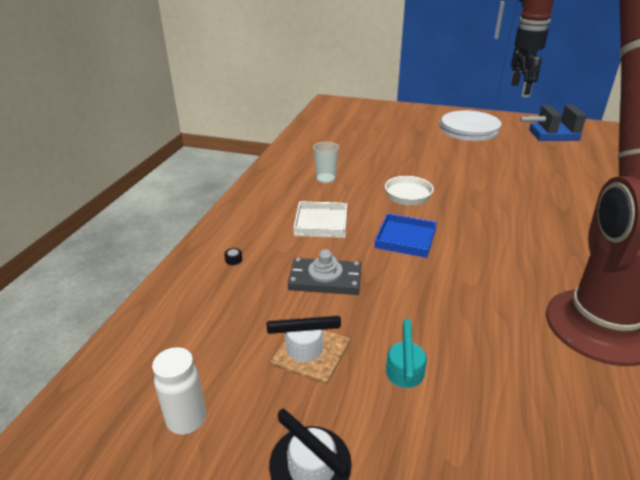

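The top picture shows these candidates:
- White-capped knob on the cork mat, (226,262): this is the one I want.
- Look-alike on the black disc, (125,299).
- Turquoise look-alike, (225,346).

Other things in the same view: gauge (323,252), white tray (420,221), blue tray (415,318, not meant) and dish (513,306). Next is a close crop.

Run:
```python
from h import *
p=np.load('/tmp/top.npz')['p'][:,:,::-1]
c=p[210:310,195:355]
cv2.imwrite('pics/crop1.png',cv2.resize(c,None,fx=5,fy=5,interpolation=cv2.INTER_CUBIC))
d=np.load('/tmp/top.npz')['d']
# bar: dark pixels with height 0.06..0.1 around mat knob
pts=[];
for v in range(225,300):
  for u in range(200,250):
    if p[v,u].max()<60 and d[v,u]>0:
      w=px('top',u,v,d[v,u])
      if w[2]>0.065: pts.append(w)
pts=np.array(pts);print(len(pts),pts.mean(0),np.median(pts[:,2])); (c,s,a)=cv2.minAreaRect((pts[:,:2]*1000).astype(np.float32));print(c,s,a,cv2.boxPoints((c,s,a)))
for n,u,v,z in [('gauge',323,252,.03),('tray',420,221,.024),('dish',513,306,.024)]:
  print(n,px('top',u,v,z=z),px('top',u,v,d[v,u]))
```

```text
407 [0.52246343 0.22100137 0.08136662] 0.08184706100163353
(523.7537231445312, 222.2989044189453) (128.8494873046875, 14.017769813537598) 22.83793067932129 [[461.65912 203.75343]
 [467.0998  190.83458]
 [585.8483  240.84438]
 [580.40765 253.76323]]
gauge [0.54920824 0.01028834 0.03      ] [0.54670675 0.01066859 0.07366711]
tray [ 0.62112855 -0.20588099  0.024     ] [ 0.62342776 -0.2094138   0.00324392]
dish [ 0.43413696 -0.41149633  0.024     ] [ 0.43357378 -0.41779408  0.00455389]
```

View pics/crop1.png

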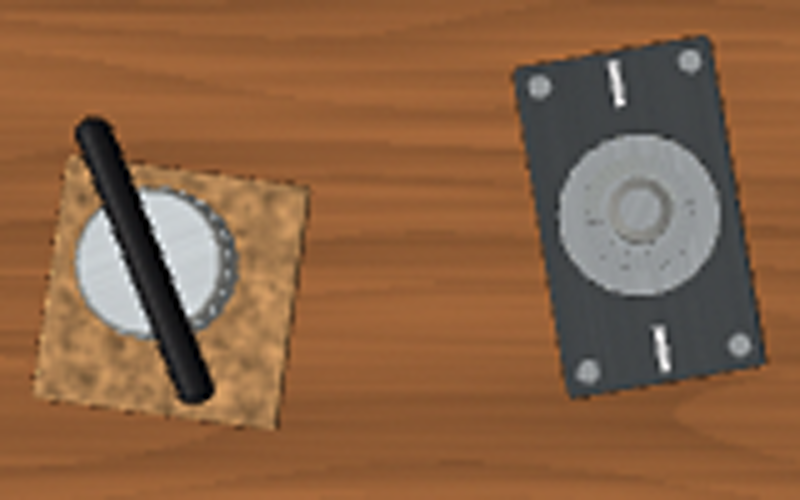

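The crop confirms the choice: the knob on the square cork mat has a white or aluminium cap and a black bar, running from (95,130) to (197,390) in the crop. The gauge base corners are at (513,70), (710,37), (766,365) and (572,398), with marks at (617,83) and (662,348).

```bash
cat >> h.py <<'E'
def tool():
    from scipy.spatial.transform import Rotation as R
    o=arm.get_obs(); M=R.from_quat(o['ee_rot']).as_matrix(); return np.array(o['eef_pos']),M
def go(x,y,z,ty):
    "shift in cm in tool axes, yaw to bring tool y to world heading ty deg"
    p,M=tool(); s=M.T@(np.array([x,y,z])-p)*100
    a=np.degrees(np.arctan2(M[1,1],M[0,1])); dy=(a-ty+180)%360-180
    print('shift',s.round(2),'yaw',round(np.radians(dy),3),'ty now',a.round(1),'pos',p.round(4),'tilt',np.degrees(np.arccos(-M[2,2])).round(2))
E
python3 - <<'E'
from h import *
f=lambda x,y,z:px('top',195+(x-2)/5,210+(y-2)/5,z=z)
c=[f(*q,.022) for q in [(513,70),(710,37),(766,365),(572,398)]]
print('gauge base',np.mean(c,0),[np.linalg.norm(c[i]-c[i-1]) for i in range(4)]); 
x=(c[0]+c[1]-c[2]-c[3]);print('ang',np.degrees(np.arctan2(x[1],x[0])))
m=f(617,83,.022)-f(662,348,.022);print('marks',np.degrees(np.arctan2(m[1],m[0])),(f(617,83,.022)+f(662,348,.022))/2,'shoulder',f(640,215,.03),'tip',f(640,210,.074))
print('tray',np.mean([px('top',*q,z=.024) for q in [(387,200),(440,189),(452,242),(398,253)]],0))
print('knob cap', f(150,262,.058))
go(.5238,.2223,.13,112.8)
E
```

```text
gauge base [0.5475284  0.01099561 0.022     ] [np.float64(0.14830799144889395), np.float64(0.08925633386469045), np.float64(0.14831918543153477), np.float64(0.08718343535721251)]
ang 10.489894147067199
marks 10.18568352356067 [0.5483008  0.01135259 0.022     ] shoulder [0.54787078 0.01115996 0.03      ] tip [0.54753551 0.01153519 0.074     ]
tray [ 0.6213333  -0.20423375  0.024     ]
knob cap [0.52383979 0.22265889 0.058     ]
shift [ 56.56 -71.18  10.19] yaw 3.035 ty now -73.3 pos [ 0.1862 -0.6221  0.2302] tilt 0.13
```

```bash
python3 -m creep '[[[6,-3.8,0],-0.18,1],[[12,-7.6,0],-0.36,1],[[18,-11.4,0],-0.54,1],[[24,-15.2,0],-0.72,1],[[30,-19,0],-0.9,1],[[36,-22.8,0],-1.08,1],[[42,-26.6,0],-1.26,1],[[47,-30,0],-1.44,1]]' 100; python3 -c "
from h import *
go(.5238,.2223,.13,112.8);print(arm.get_obs()['joint_positions'].round(2))"
```

```text
clock: 1.1
eef_pos: [0.5143, -0.2432, 0.231]
ee_rot: [0.646, 0.763, -0.0, -0.0]
ft_force: [0.1, -0.4, -0.2]
opening: 0.0858
grip_force: 0.0
shift [45.76  8.6  10.1 ] yaw -1.803 ty now 9.5 pos [ 0.5143 -0.2432  0.231 ] tilt 0.03
[ 0.68  0.52 -0.44  1.66  0.25  1.02  0.33]
```

```bash
python3 -m creep '[[[6,1,0],-0.18,1],[[12,2,0],-0.36,1],[[18,3,0],-0.54,1],[[24,4.5,0],-0.72,1],[[30,6,0],-0.9,1],[[36,7,0],-1.08,1],[[41,8,0],-1.26,1],[[43,8.4,2],-1.44,1]]'; python3 -c "
from h import *
go(.5238,.2223,.13,112.8);print(arm.get_obs()['joint_positions'].round(2))"
```

```text
clock: 2.1
eef_pos: [0.5277, 0.1983, 0.2126]
ee_rot: [-0.02, 1.0, 0.002, 0.002]
ft_force: [-0.2, -1.1, -0.1]
opening: 0.0855
grip_force: 0.0
shift [0.32 2.39 8.27] yaw -0.358 ty now 92.3 pos [0.5277 0.1983 0.2126] tilt 0.28
[ 0.11  0.62 -0.83  1.69  0.51  1.06  0.73]
```

```bash
python3 -m creep '[[[0.2,1.2,1],-0.18,1],[[0.3,2.4,4],-0.358,1],[[0.3,2.4,8.2],-0.358,1],[[0.3,2.4,8.2],-0.358,1],[[0.3,2.4,8.2],-0.358,1]]'
python3 - <<'E'
from h import *
go(.5238,.2223,.062,112.8);print(arm.get_obs()['joint_positions'].round(2))
p,_=cap('side');cv2.imwrite('pics/s1.png',cv2.resize(p[200:420,200:460,::-1],None,fx=2.5,fy=2.5))
E
```

```text
clock: 2.72
eef_pos: [0.5249, 0.2177, 0.1304]
ee_rot: [-0.192, 0.981, 0.0, 0.001]
ft_force: [-0.6, -0.5, 0.1]
opening: 0.0856
grip_force: 0.0
shift [-0.07  0.47  6.84] yaw -0.011 ty now 112.2 pos [0.5249 0.2177 0.1304] tilt 0.09
[ 0.07  0.75 -0.84  1.77  0.67  0.94  0.9 ]
```

View pics/s1.png

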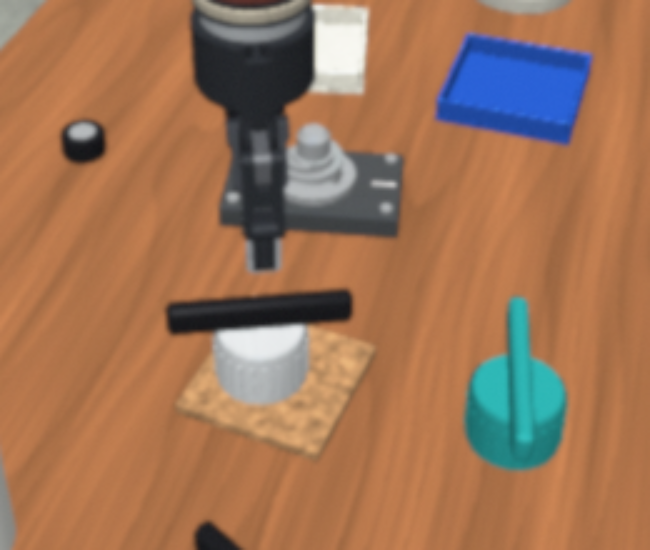

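The side crop shows the open gripper centred over the bar of the knob on the mat (260,310), closing across it. I'll go down and grip.

```bash
python3 -m creep '[[[0,0.4,3.4],-0.01,1],[[0,0.4,6.8],-0.01,1],[[0,0.4,6.8],-0.01,1],[[0,0.4,6.8],-0.01,0],[[0,0.4,6.8],-0.01,0],[[0,0.4,6.8],-0.01,0],[[0,0.4,6.8],-0.01,0],[[0,0.4,6.8],-0.01,0]]' 100;  python3 -c "
from h import *
go(.5477,.0112,.16,50.2);print(arm.get_obs()['joint_positions'].round(2))"
```

```text
clock: 3.78
eef_pos: [0.5226, 0.222, 0.0619]
ee_rot: [-0.198, 0.98, 0.001, 0.0]
ft_force: [-1.5, 1.1, 1.8]
opening: 0.0116
grip_force: 98.9
shift [  5.85 -20.39  -9.85] yaw 1.093 ty now 112.8 pos [0.5226 0.222  0.0619] tilt 0.11
[ 0.02  0.83 -0.76  1.82  0.77  0.82  0.82]
```

```bash
python3 -m creep '[[[0,0,-2],0,0],[[0,0,-5],0,0],[[0.5,-2,-8],0.1,0],[[1.5,-6,-9.5],0.28,0],[[3,-10,-9.8],0.46,0],[[4.3,-14,-9.8],0.64,0],[[5.3,-18,-9.8],0.82,0],[[5.8,-20.3,-9.8],1,0]]';  python3 -m creep '[[[0,0,0],0.09,0],[[0,0,0],0.09,0],[[0,0,0],0.09,0]]'
python3 - <<'E'
from h import *
go(.5468,.012,.16,50.2);print(arm.get_obs()['joint_positions'].round(2))
p,d=cap('top');cv2.imwrite('pics/t2.png',cv2.resize(p[190:310,240:400,::-1],None,fx=5,fy=5,interpolation=cv2.INTER_CUBIC))
p,d=cap('side')
E
```

```text
clock: 4.78
eef_pos: [0.5473, 0.0072, 0.1596]
ee_rot: [0.302, 0.953, -0.001, -0.0]
ft_force: [0.4, -0.2, -2.9]
opening: 0.0121
grip_force: 98.2
clock: 5.15
eef_pos: [0.5475, 0.0117, 0.1596]
ee_rot: [0.338, 0.941, 0.0, -0.0]
ft_force: [0.3, -0.6, -3.7]
opening: 0.0118
grip_force: 98.2
shift [ 0.07 -0.02 -0.04] yaw 0.004 ty now 50.4 pos [0.5475 0.0117 0.1596] tilt 0.02
[ 0.33  0.61 -0.61  1.8   0.44  0.87  0.4 ]
```

View pics/t2.png

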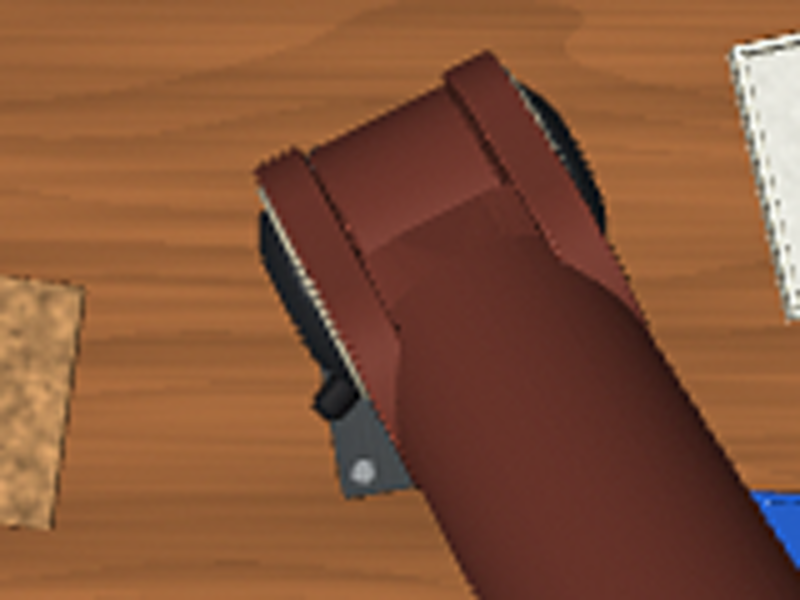

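From the top the wrist hides the knob; only one bar end shows, at crop (337,397), which is the correct lower-left direction. I'll use the side view.

Run:
```python
from h import *
p=np.load('/tmp/side.npz')['p']
cv2.imwrite('pics/s2.png',cv2.resize(p[170:320,240:420,::-1],None,fx=4,fy=4,interpolation=cv2.INTER_CUBIC))
# where should rim ellipse / cap project if centred at gauge axis: rim z=.108, cap top z .156
m=vision.camera_model('side');f=240/np.tan(np.radians(m['vertical_fov'])/2);W=np.linalg.inv(m['world_from_camera'])
def pr(w):
    c=W[:3,:3]@w+W[:3,3];return (np.array([c[0]/c[2]*f+m['cx']-240,c[1]/c[2]*f+m['cy']-170])*4+2).round(0)
for z in [.1077,.1557]:
    q=np.array([pr(np.array([.5477+.033*np.cos(t),.0112+.033*np.sin(t),z])) for t in np.linspace(0,6.28,60)])
    print(z,'u',q[:,0].min(),q[:,0].max(),'v',q[:,1].min(),q[:,1].max())
for s in (-65,65):
    a=np.radians(140.2);print('bar end',pr(np.array([.5477+s/1000*np.cos(a),.0112+s/1000*np.sin(a),.1677])))
print('tip',pr(np.array([.5477,.0112,.074])))
```

```text
0.1077 u 282.0 411.0 v 234.0 307.0
0.1557 u 280.0 413.0 v 155.0 225.0
bar end [276. 114.]
bar end [424. 228.]
tip [347. 323.]
```

View pics/s2.png

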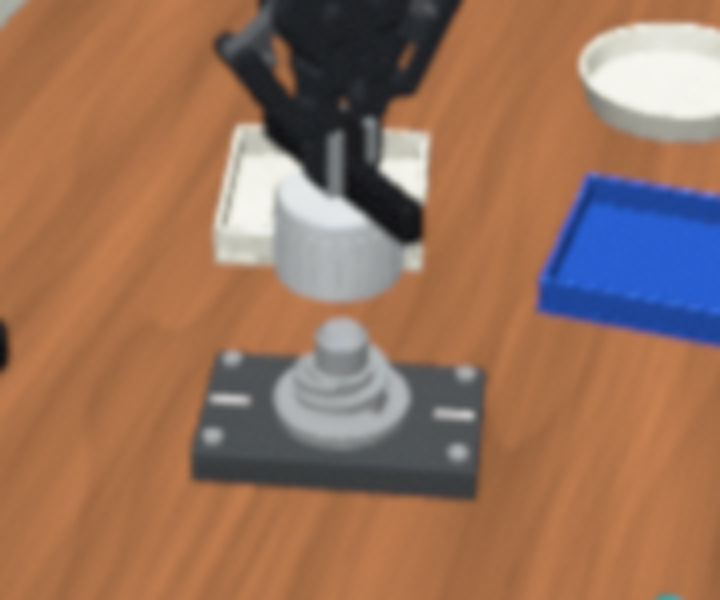

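The side crop shows the knob upright, centred at u≈339, over the stud tip at u≈341. That is about 1 mm of error, which matches the small correction already worked out. I'll lower it while watching the force.

```bash
python3 -m creep '[[[0.07,0,0],0,0],[[0.07,0,1.5],0,0],[[0.07,0,3],0,0],[[0.07,0,4],0,0],[[0.07,0,4.5],0,0],[[0.07,0,5],0,0]]'; python3 -c "
from h import *
go(.5468,.012,.0919,50.2)"
```

```text
clock: 6.0
eef_pos: [0.5475, 0.0119, 0.109]
ee_rot: [0.339, 0.941, 0.0, 0.0]
ft_force: [-0.4, -0.0, -2.9]
opening: 0.012
grip_force: 98.2
shift [ 0.06 -0.03  1.71] yaw 0.002 ty now 50.3 pos [0.5475 0.0119 0.109 ] tilt 0.02
```

```bash
python3 -m creep '[[[0.03,0,0.5],0,0],[[0.03,0,1],0,0],[[0.03,0,1.2],0,0]]'; python3 -m creep '[[[0,0,0.2],0,0],[[0,0,0.4],0,0],[[0,0,0.5],0,0]]';python3 -c "
from h import *
go(.5468,.012,.0899,50.2)"
```

```text
clock: 6.38
eef_pos: [0.5469, 0.0129, 0.0977]
ee_rot: [0.339, 0.941, 0.001, -0.0]
ft_force: [-1.2, 1.9, 3.1]
opening: 0.012
grip_force: 98.9
clock: 6.75
eef_pos: [0.5462, 0.0138, 0.092]
ee_rot: [0.339, 0.941, 0.001, -0.001]
ft_force: [-2.3, 4.8, -0.5]
opening: 0.0119
grip_force: 98.5
shift [-0.16 -0.1   0.21] yaw 0.003 ty now 50.4 pos [0.5462 0.0138 0.092 ] tilt 0.16
```

```bash
python3 -m creep '[[[0.15,0.04,0],0,0],[[0.15,0.04,0.2],0,0],[[0.15,0.04,0.3],0,0],[[0.15,0.04,0.3],0,0]]';python3 -c "
from h import *
go(.5462,.0138,.0899,50.2)"
```

```text
clock: 7.25
eef_pos: [0.546, 0.0139, 0.0898]
ee_rot: [0.339, 0.941, 0.0, -0.0]
ft_force: [-2.1, 4.2, 1.9]
opening: 0.0114
grip_force: 99.2
shift [-0.02  0.   -0.01] yaw 0.002 ty now 50.3 pos [0.546  0.0139 0.0898] tilt 0.04
```

```bash
python3 -m creep '[[[0.08,0.02,0],0,0],[[0.08,0.02,0.04],0.15,0],[[0.08,0.02,0.09],0.3,0],[[0.08,0.02,0.14],0.45,0],[[0.08,0.02,0.19],0.6,0],[[0.08,0.02,0.24],0.75,0],[[0.08,0.02,0.29],0.9,0],[[0.08,0.02,0.32],1,0]]' 120;python3 -c "
from h import *
go(.5462,.0138,.0835,-79.8);print(arm.get_obs()['wrist_torque'])"
```

```text
clock: 8.25
eef_pos: [0.5469, 0.0149, 0.0868]
ee_rot: [0.75, 0.662, 0.001, 0.001]
ft_force: [-0.8, 5.3, -0.2]
opening: 0.0114
grip_force: 119.7
shift [-0.12 -0.06  0.33] yaw 1.269 ty now -7.1 pos [0.5469 0.0149 0.0868] tilt 0.18
[1.16130734 0.16005439 0.08984353]
```

```bash
python3 -m creep '[[[0.1,0,0.03],0.1,0],[[0.1,0,0.06],0.2,0],[[0.1,0,0.1],0.3,0],[[0.1,0,0.13],0.4,0],[[0.1,0,0.13],0.4,0]]';python3 -c "
from h import *
go(.5469,.0149,.0835,-79.8);print(arm.get_obs()['wrist_torque'])"
```

```text
clock: 8.88
eef_pos: [0.5475, 0.0151, 0.0856]
ee_rot: [0.865, 0.501, 0.002, 0.001]
ft_force: [0.7, 3.6, 1.6]
opening: 0.011
grip_force: 119.7
shift [-0.05 -0.04  0.21] yaw 0.872 ty now -29.8 pos [0.5475 0.0151 0.0856] tilt 0.21
[ 0.84388092 -0.13714114 -0.07839311]
```

```bash
python3 -m creep '[[[0.08,0,0.03],0.1,0],[[0.08,0,0.06],0.2,0],[[0.08,0,0.1],0.3,0],[[0.08,0,0.13],0.4,0],[[0.08,0,0.13],0.4,0]]';python3 -c "
from h import *
go(.5469,.0149,.0835,-79.8);print(arm.get_obs()['wrist_torque'])"
```

```text
clock: 9.5
eef_pos: [0.5478, 0.015, 0.0843]
ee_rot: [0.947, 0.32, 0.001, 0.001]
ft_force: [1.6, 1.9, 2.6]
opening: 0.0112
grip_force: 119.8
shift [-0.08 -0.05  0.07] yaw 0.473 ty now -52.7 pos [0.5478 0.015  0.0843] tilt 0.2
[ 0.48475998 -0.29412358 -0.05344933]
```

```bash
python3 -m creep '[[[0,0,0.03],0.1,0],[[0,0,0.06],0.2,0],[[0,0,0.1],0.3,0],[[0,0,0.13],0.4,0],[[0,0,0.15],0.47,0],[[0,0,0.15],0.49,0]]';python3 - <<'E'
from h import *
go(.5469,.0149,.0835,-79.8);print(arm.get_obs()['wrist_torque'])
p,d=cap('side')
cv2.imwrite('pics/s3.png',cv2.resize(p[170:320,240:420,::-1],None,fx=4,fy=4,interpolation=cv2.INTER_CUBIC))
E
```

```text
clock: 10.25
eef_pos: [0.548, 0.0151, 0.0827]
ee_rot: [0.997, 0.08, 0.002, 0.0]
ft_force: [3.2, 1.3, 1.6]
opening: 0.0112
grip_force: 119.8
shift [-0.11  0.   -0.08] yaw -0.017 ty now -80.8 pos [0.548  0.0151 0.0827] tilt 0.22
[ 0.51332243 -0.71007957  0.04074184]
```

View pics/s3.png

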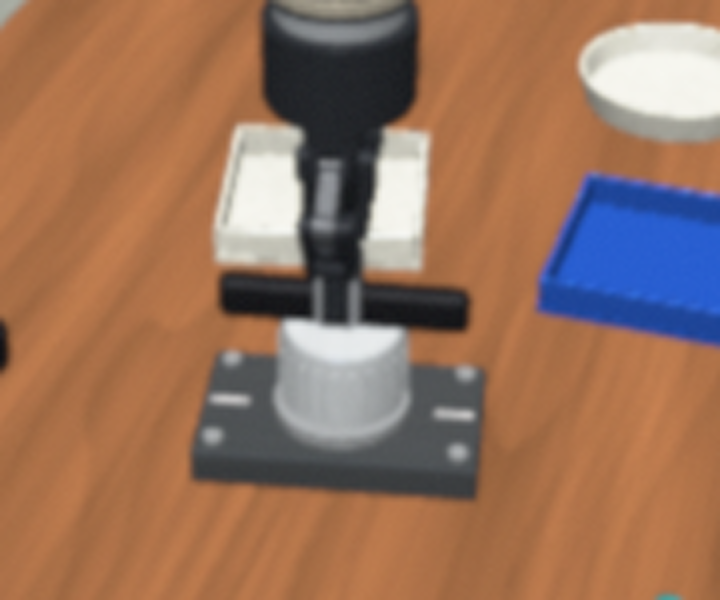

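The side crop shows the bar (225,292)–(467,308) parallel to the white marks (230,400)–(455,414) and the rim down on the shoulder, so the knob is good. I'll nudge it a little to feel the stop.

```bash
python3 -m creep '[[[0,0,0],0.06,0],[[0,0,0],0.1,0],[[0,0,0],0.1,0]]';python3 - <<'E'
from h import *
go(.5469,.0149,.0835,-79.8);print(arm.get_obs()['wrist_torque'])
E
```

```text
clock: 10.68
eef_pos: [0.5481, 0.0154, 0.0826]
ee_rot: [0.999, 0.032, 0.002, 0.001]
ft_force: [5.4, 1.9, 1.1]
opening: 0.0112
grip_force: 121.3
shift [-0.12  0.04 -0.09] yaw -0.114 ty now -86.3 pos [0.5481 0.0154 0.0826] tilt 0.25
[ 0.17921378 -1.28425423  1.38609779]
```

```bash
python3 -m creep '[[[0,0,0],-0.1,0],[[0,0,-0.05],-0.27,0],[[0,0,-0.1],-0.44,0],[[0,0,-0.16],-0.61,0],[[0,0.03,-0.21],-0.78,0],[[-0.03,0.05,-0.26],-0.95,0],[[-0.05,0.07,-0.32],-1.12,0],[[-0.08,0.1,-0.37],-1.29,0]]';python3 - <<'E'
from h import *
go(.5462,.0138,.0898,50.2);print(arm.get_obs()['wrist_torque'])
E
```

```text
clock: 11.68
eef_pos: [0.5462, 0.0154, 0.0863]
ee_rot: [0.781, 0.625, 0.002, -0.0]
ft_force: [3.7, 3.9, 2.6]
opening: 0.0112
grip_force: 120.0
shift [-0.15  0.03 -0.35] yaw -1.097 ty now -12.7 pos [0.5462 0.0154 0.0863] tilt 0.18
[ 0.793443   -0.7753956  -0.10314334]
```

```bash
python3 -m creep '[[[-0.05,0,-0.05],-0.17,0],[[-0.1,0,-0.1],-0.34,0],[[-0.1,0,-0.16],-0.51,0],[[-0.15,0,-0.21],-0.68,0],[[-0.15,0,-0.26],-0.85,0],[[-0.15,0,-0.32],-1.02,0],[[-0.15,0,-0.35],-1.1,0],[[-0.15,0,-0.35],-1.1,0]]';python3 - <<'E'
from h import *
go(.5462,.0138,.1598,50.2);print(arm.get_obs()['wrist_torque'])
E
```

```text
clock: 12.68
eef_pos: [0.5449, 0.0139, 0.0898]
ee_rot: [0.341, 0.94, 0.001, -0.0]
ft_force: [2.3, 2.0, 5.4]
opening: 0.0112
grip_force: 120.4
shift [-0.09  0.09 -7.  ] yaw -0.0 ty now 50.2 pos [0.5449 0.0139 0.0898] tilt 0.12
[ 0.77637679 -0.34755801  0.06976945]
```

Undone to 130°. I'll lift it gently and watch the force.

```bash
python3 -m creep '[[[0,0.05,-0.2],0,0],[[0,0.08,-0.5],0,0],[[0,0.08,-1],0,0],[[0,0.08,-1.5],0,0]]';python3 -m creep '[[[0,0,-1],0,0],[[0,0,-2.5],0,0],[[0,0,-4.5],0,0],[[0,0,-6],0,0],[[0,0,-6],0,0]]';python3 - <<'E'
from h import *
go(.6213,-.2042,.15,20);print(arm.get_obs()['joint_positions'].round(2))
E
```

```text
clock: 13.18
eef_pos: [0.5428, 0.0122, 0.1029]
ee_rot: [0.34, 0.94, -0.002, -0.003]
ft_force: [-0.3, -0.5, -3.1]
opening: 0.0114
grip_force: 119.2
clock: 13.8
eef_pos: [0.5463, 0.0136, 0.1658]
ee_rot: [0.34, 0.941, 0.0, 0.001]
ft_force: [0.5, -0.0, -3.0]
opening: 0.011
grip_force: 119.3
shift [-19.68 -11.97   1.6 ] yaw 0.529 ty now 50.3 pos [0.5463 0.0136 0.1658] tilt 0.17
[ 0.33  0.6  -0.61  1.8   0.43  0.88  0.39]
```

```bash
python3 -m creep '[[[-4,-2.4,0],0.1,0],[[-8,-4.9,0],0.2,0],[[-12,-7.3,0],0.3,0],[[-16,-9.8,0.5],0.4,0],[[-19,-11.6,1],0.5,0],[[-19.7,-12,1.6],0.53,0],[[-19.7,-12,1.6],0.53,0],[[-19.7,-12,1.6],0.53,0]]';python3 - <<'E'
from h import *
go(.6213,-.2042,.0565,20);print(arm.get_obs()['joint_positions'].round(2))
p,d=cap('side')
cv2.imwrite('pics/s4.png',cv2.resize(p[120:270,240:420,::-1],None,fx=4,fy=4,interpolation=cv2.INTER_CUBIC))
E
```

```text
clock: 14.8
eef_pos: [0.6204, -0.2019, 0.1482]
ee_rot: [0.573, 0.82, 0.001, -0.001]
ft_force: [-0.7, 0.4, -3.0]
opening: 0.0116
grip_force: 119.1
shift [-0.27  0.    9.17] yaw 0.003 ty now 20.1 pos [ 0.6204 -0.2019  0.1482] tilt 0.12
[ 0.54  0.74 -0.45  1.5   0.36  0.99  0.33]
```

View pics/s4.png

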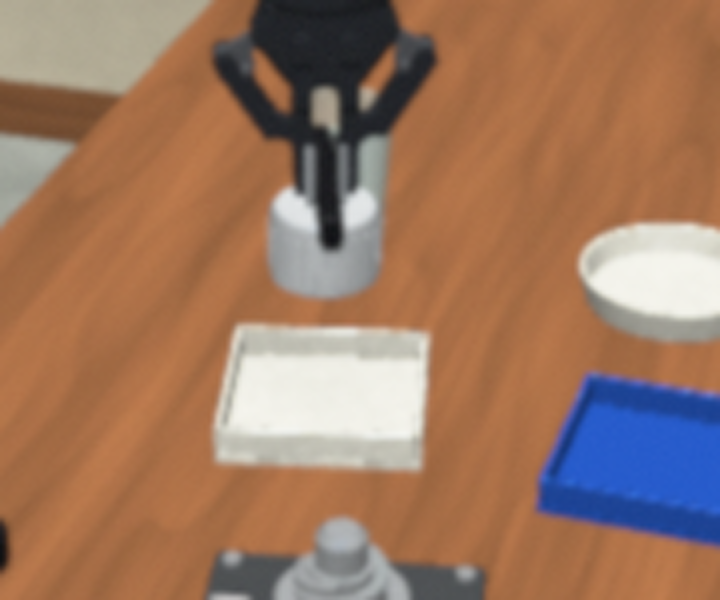

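The side crop shows the knob upright at (325,245), directly over the white tray at (325,395). Lowering it now.

```bash
python3 -m creep '[[[-0.2,0,2.5],0,0],[[-0.2,0,5],0,0],[[-0.2,0,7],0,0],[[-0.2,0,8.2],0,0],[[-0.2,0,8.6],0,0],[[-0.2,0,8.9],0,0],[[-0.2,0,9.1],0,0],[[-0.2,0,9.1],0,0]]';python3 -c "
from h import *
go(.6213,-.2042,.0565,20)"
```

```text
clock: 15.85
eef_pos: [0.6214, -0.2065, 0.0576]
ee_rot: [0.574, 0.819, 0.0, 0.0]
ft_force: [0.4, -0.6, -2.9]
opening: 0.0111
grip_force: 119.3
shift [0.22 0.06 0.11] yaw -0.001 ty now 19.9 pos [ 0.6214 -0.2065  0.0576] tilt 0.03
```

```bash
python3 -m creep '[[[0,0,0.08],0,0],[[0,0,0.16],0,0],[[0,0,0.16],0,0]]'
```

```text
clock: 16.23
eef_pos: [0.6215, -0.2064, 0.056]
ee_rot: [0.574, 0.819, 0.0, 0.0]
ft_force: [-0.2, 0.0, -1.9]
opening: 0.0116
grip_force: 119.3
```

```bash
python3 -m creep '[[[0,0,0.05],0,0],[[0,0,0.05],0,0.2],[[0,0,0.05],0,0.5],[[0,0,0.05],0,0.6],[[0,0,0.05],0,0.6],[[0,0,0.05],0,0.6]]' 20; python3 -m creep '[[[0,0,-1],0,0.6],[[0,0,-3],0,0.6],[[0,0,-6],0,0.6],[[0,0,-10],0,0.6],[[0,0,-12],0,0.6],[[0,8,-12],0,0.6],[[0,8,-12],0,0.6],[[0,8,-12],0,0.6]]'
python3 - <<'E'
from h import *
p,d=cap('side')
cv2.imwrite('pics/s5.png',cv2.resize(p[140:290,240:420,::-1],None,fx=4,fy=4,interpolation=cv2.INTER_CUBIC))
E
```

```text
clock: 16.98
eef_pos: [0.6213, -0.2064, 0.0551]
ee_rot: [0.574, 0.819, 0.0, 0.0]
ft_force: [-0.5, -0.2, -0.3]
opening: 0.0509
grip_force: 0.0
clock: 17.98
eef_pos: [0.6976, -0.1773, 0.1763]
ee_rot: [0.573, 0.82, 0.001, 0.001]
ft_force: [-0.7, -0.3, -0.2]
opening: 0.0513
grip_force: 0.0
```

View pics/s5.png

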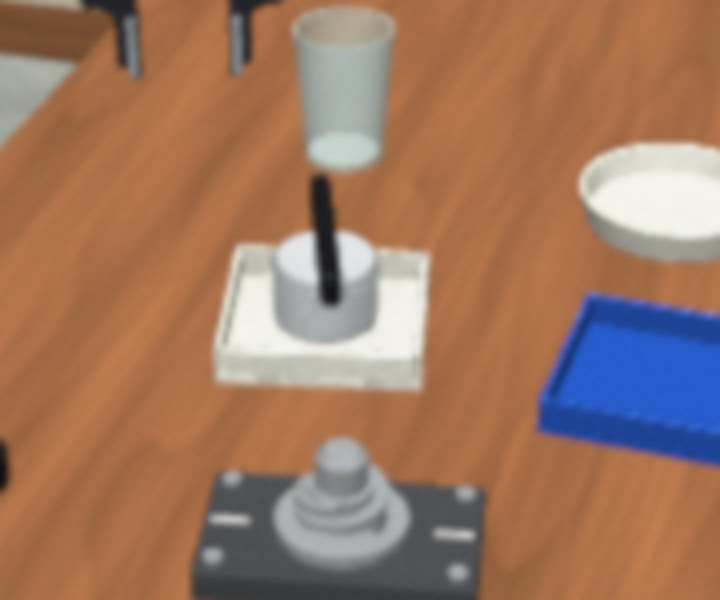

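The knob stands upright and centred in the white tray at (325,285), and the gripper is clear of everything.

```bash
python3 -c "
from plant import arm
print(arm.close_job())"
```

```text
the job is handed in; nothing more can be done
None
```

The mat knob screwed fully home on the gauge, so it is good; I unscrewed it, set it upright in the square white tray, left everything else alone and handed the job in (no verdict returned).

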